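# Gauge a spacer in the tile-spacing jig

## Robot

A 6-joint arm with a two-finger parallel gripper is mounted at the origin on the work surface. World frame = base frame: x ahead of the robot, y to its left, z up, the work surface at z = 0. Lengths are in m, angles in rad, forces in N, time in s.
With the tool pointing down it reaches from about 0.375 to 0.925 m from the base axis. Payload 5.7 kg.
Tool frame: the origin (TCP) lies at the very end of the fingers, on their centre line; the grasp point (between the pads) lies 19 mm behind it; z points along the fingers, x is the direction in which the jaws open and shut, and the axes are right-handed (so a half turn about z gives the same grasp; the last joint's range is limited). The gripper opens to 88 mm and grips with 3 to 60 N. Pads are 20 mm wide; open, the fingers measure 115 mm over their backs; the gripper's body (75 mm by 178 mm) begins 61 mm behind the grasp point.
Start: joints at [1.195, 0.359, 1.51, -0, 1.272, -0.115], TCP at [0.155, 0.58, 0.223] pointing down, gripper open.
Joint ranges: [-2.97, 2.97], [-1.01, 2.36], [0.21, 2.38], [-0.96, 4.11], [0.2, 2.71], [-2.98, 2.98]. Speed limits (rad/s): [2.39, 2.39, 3.14, 3.14, 3.14, 3.14].

## Interface

Orientations are given as a unit quaternion [x, y, z, w].
In Python, from cell import env, eyes gives the robot as it stands. Calls block until the motion is done:
- env.reach(position, orientation): joint-space move of the TCP to a pose.
- env.move_linear(position, attitude=None, v=0.15): straight line of the TCP; attitude=None keeps the orientation; v is the mean speed in m/s.
- env.move_j(angles): joint-space move.
- env.set_gripper(opening, newtons=None): finger opening in m; newtons is the grip in N (None keeps the last); returns when the fingers have stopped.
- env.sleep(seconds).
- env.solve_ik(position, orientation): joint angles nearest the present ones, or None.
- env.sense(): the state.
- eyes.capture(name): name is "scene" or "top"; returns a dict with "img" (480x640x3 uint8, red, green, blue), "intrinsics" (3x3 intrinsics, pixels), "position" and "attitude" of the camera in the world. Camera axes: x right, y down, z forward; pixel columns grow to the right and rows downward; lengths in m; the calibration is good to about 2 mm. A picture is of the moment at which its call begins. There is no depth.
A pose or a line that the arm cannot do raises env.IKError and nothing moves.
- env.finish_job(): hands the job in, once; it reports no verdict.
The state is a dict: "clock": time; "joints": joint angles; "qvel": joint speeds; "joint_torque": joint torques, N m; "eef_pos": TCP position; "tool_rot": TCP orientation; "force": force on the tool from outside, world axes, zero at the start; "moment": the same for the moment, N m; "gripper_width": finger opening in m.
Only numpy, scipy, OpenCV 4.12 (cv2) and the standard library are available. Lean on these libraries where they do the work, as an engineer would, in place of code of your own. Each camera call takes 0.05 s, during which the arm holds its last target.

## Task

Wake and zero the grey readout box with its three keys, pressing each right down and letting it come up before the next: first the large key, then the small key at the other end of the row, then the small one in the middle. Then stand the aluminium spacer block down in the middle of the gap of the one sliding-tile bay whose gap is wide enough for it, push that bay's tile until tile, spacer and fence are flush, and finish while still pushing firmly on the tile so that the reading can be taken: do not let go. Leave the other bay's tile and the rest of the bench as they are.

Things in the scene. Friction and masses are not known exactly. Their poses are not given: they have to be found in the camera images.
- readout: grey box 90 (x) x 136 (y) x 26 mm high, fixed to the bench. Origin: centre of its underside, z up. Three keys in a row along its y, 44 mm apart, 14 mm to the -x side of its middle: large key at y = +44, middle small key at y = 0, end small key at y = -44 mm. Dark blank window on the +x side.
- key_large (a joint): white round push key, 32 mm in diameter, on the readout box: value in m, 0 up, 0.006 fully down (about 4 N, springs back up). Its top is key_large_top.
- key_end (a joint): white round push key, 22 mm in diameter, on the readout box: value in m, 0 up, 0.006 fully down (about 4 N, springs back up). Its top is key_end_top.
- key_middle (a joint): white round push key, 22 mm in diameter, on the readout box: value in m, 0 up, 0.006 fully down (about 4 N, springs back up). Its top is key_middle_top.
- key_large_top (a point): centre of the top of the large key (moves with it), 22 mm above the box's top, 48 mm above the bench. It is pressed straight down.
- key_end_top (a point): centre of the top of the small end key (moves with it), 22 mm above the box's top, 48 mm above the bench. It is pressed straight down.
- key_middle_top (a point): centre of the top of the small middle key (moves with it), 22 mm above the box's top, 48 mm above the bench. It is pressed straight down.
- spacer: loose plain aluminium block, 18 thick (x) x 60 wide (y) x 70 mm tall (z), about 200 g, standing upright on the bench. Origin: centre of its underside, z up. Either way round will do. Standing in a gap it reaches 42 mm above the tile's top and 48 mm above the fence's.
- bay_a: bay: plywood board 220 (x) x 106 (y) x 12 mm, fixed on the bench. Origin: centre of its underside; x runs from its open end, nearer the robot, to a fixed wooden fence 20 thick x 90 wide x 22 mm high above the board, inner face at x = +85 mm; z up. The gap is between fence and tile, its floor the board's top. Rails 8 mm high beside the tile, inner faces at y = +-44 mm. 85 mm or more of board are free behind the tile.
- bay_b: second bay, the same in every part as bay_a: plywood board 220 (x) x 106 (y) x 12 mm, fixed on the bench; all offsets as for bay_a. Which bay has the gap that takes the 18 mm spacer is seen from the tiles' positions.
- bay_a_tile (a joint): dark wooden tile of bay_a, 70 (x) x 84 (y) mm, top 40 mm above the bench: distance slid along the bay's +x towards the fence, m. Gap to the fence = 40 mm minus this value (0.022 m = the gap is the spacer's 18 mm). Range 0 to 34 mm. It slides only along x, with about 1.5 N of friction and no spring, and stays where it is left.
- bay_b_tile (a joint): dark wooden tile of bay_b, 70 (x) x 84 (y) mm, top 40 mm above the bench: distance slid along the bay's +x towards the fence, m. Gap to the fence = 40 mm minus this value (0.022 m = the gap is the spacer's 18 mm). Range 0 to 34 mm. It slides only along x, with about 1.5 N of friction and no spring, and stays where it is left.
- bay_a_push (a point): middle of the tile's rear face in bay_a (the face turned to the robot), 26.5 mm above the bench, 13.5 mm below the tile's top: the place to push, along the bay's +x. The point has the bay's axes.
- bay_b_push (a point): middle of the tile's rear face in bay_b (the face turned to the robot), 26.5 mm above the bench, 13.5 mm below the tile's top: the place to push, along the bay's +x. The point has the bay's axes.
- glue: bystander: white glue bottle, 52 mm across, 130 mm tall; origin: centre of its underside
- jar: bystander: glass jar with a steel lid, 64 mm across, 80 mm tall; origin: centre of its underside
- offcut: bystander: wooden offcut 90 x 45 x 38 mm high; origin: centre of its underside
- tape: bystander: roll of paper tape lying flat, 90 mm across, 25 mm high; origin: centre of its underside
- screwdriver: bystander: screwdriver lying along its x; origin under its middle
- dowel_block: bystander: plywood block 50 x 70 x 50 mm high; origin: centre of its underside
There are look-alikes about, which are no part of the job. What is shaped like the spacer but orange or pink is not meant.

How it is judged:
On the way, in this order (a step that is already met when the one before it is completed fails the run):
1. large key pressed down, the other two up (value of joint key_large above 0.0042 m and value of joint each of key_end, key_middle below 0.0025 m), for 0.05 s.
2. then the small end key pressed down, the other two up (value of joint key_end above 0.0042 m and value of joint each of key_large, key_middle below 0.0025 m), for 0.05 s.
3. then the small middle key pressed down, the other two up (value of joint key_middle above 0.0042 m and value of joint each of key_large, key_end below 0.0025 m), for 0.05 s.
4. the spacer stands on the board in the wide gap (z of spacer in the frame of bay_a between 0.008 and 0.016 m and x of spacer in the frame of bay_a between 0.048 and 0.08 m and y of spacer in the frame of bay_a between -0.02 and 0.02 m and angle between spacer's own z axis and vertical below 0.25 rad), for 0.2 s.
At the end, for the whole second after the job is handed in: Spacer upright on the board in the wide gap, square to the fence (0.06 rad), within 20 mm of the bay's middle line; gap closed to 16.5-19.5 mm; fingers push the tile (over 2 N), not touching the spacer; tile on spacer and spacer on fence press over 2 N; keys up (z of spacer in the frame of bay_a between 0.008 and 0.016 m and x of spacer in the frame of bay_a between 0.048 and 0.08 m and y of spacer in the frame of bay_a between -0.02 and 0.02 m and angle between spacer's own z axis and vertical below 0.06 rad and angle between the x axis of spacer and the x axis of bay_a, either way round below 0.06 rad and value of joint bay_a_tile between 0.0205 and 0.0235 m and contact force between the fingers and bay_a_tile_c0 above 2 N and contact force between bay_a_tile_c0 and spacer above 2 N and contact force between spacer and bay_a_c3 above 2 N and contact force between the fingers and spacer below 0.5 N and value of joint each of key_large, key_end, key_middle below 0.0025 m); the arm keeps its last pose, push and grip.
It fails at once if two keys down at once (value of joint each of key_large, key_end above 0.0042 m or value of joint each of key_large, key_middle above 0.0042 m or value of joint each of key_end, key_middle above 0.0042 m).
It fails at once if the tile of the other (narrow) bay moved by more than 4 mm (distance of bay_b_push from where it was at the start of the episode above 0.004 m).
It fails at once if a bystander moved by more than 25 mm (distance of any of glue, jar, offcut, tape, screwdriver, dowel_block from where it was at the start of the episode above 0.025 m).
It also fails if it takes over 69 s, if anything falls off the work surface, if the arm or the gripper's body presses on something with over 40 N, if the wrist force passes 120 N, or if a joint passes its speed limit or range.

## Working session

There is one attempt and no reset: what is moved stays moved. The work goes in short steps, each a Python script; the robot and the scene stay as the last script left them, time stands still between calls to the robot, and variables do not carry over. Pictures are saved under pics/ and viewed, and the job is handed in when it is done.

```bash
ls; mkdir -p pics; python3 - <<'E'
from cell import env,eyes
import cv2
for n in("scene","top"):
    c=eyes.capture(n); cv2.imwrite(f"pics/{n}0.png",c["img"][:,:,::-1]); print(n,c["intrinsics"],c["position"],c["attitude"])
print(env.sense())
E
```

```text
pics
scene [[579.59245527   0.         321.91674416]
 [  0.         579.59245527 225.24097977]
 [  0.           0.           1.        ]] [1.11092109 0.65315284 1.23113322] [ 0.35369454  0.88744722 -0.27699227 -0.10301892]
top [[570.97097672   0.         321.73951551]
 [  0.         570.97097672 240.59217442]
 [  0.           0.           1.        ]] [0.3538275  0.03176143 1.58429858] [ 0.7060339  -0.70557193  0.04204871 -0.04377544]
{'clock': 0.1, 'joints': array([ 1.19487999e+00,  3.59397233e-01,  1.51133122e+00, -2.02125200e-05,
        1.27250429e+00, -1.15091964e-01]), 'qvel': array([-0.00164009, -0.00035125, -0.0007537 , -0.00050952,  0.00084872,
       -0.00020817]), 'joint_torque': array([-6.77520256e-04, -5.16366756e+01, -2.71404362e+01,  6.77069323e-02,
        2.77290033e-02, -5.27149848e-05]), 'eef_pos': array([0.1545032 , 0.57911366, 0.22191227]), 'tool_rot': array([ 7.93054388e-01,  6.09150281e-01, -6.98442945e-04,  4.29825741e-04]), 'force': array([-0.28729031,  1.5800763 , -0.29567903]), 'moment': array([ 0.02286244,  0.02939308, -0.03972949]), 'gripper_width': 0.08799083359117114}
```

View pics/scene0.png

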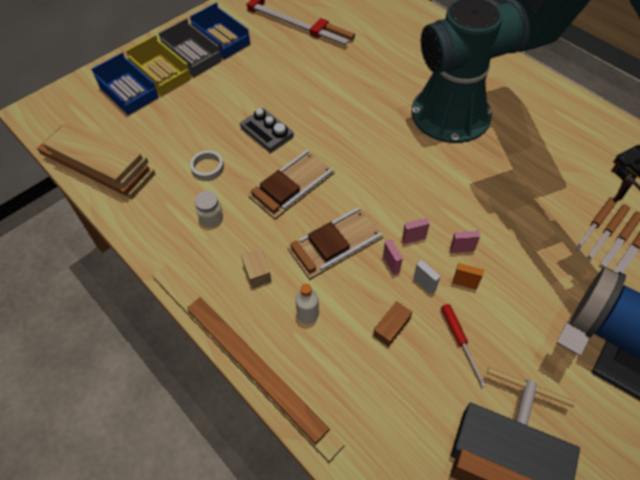

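View pics/top0.png

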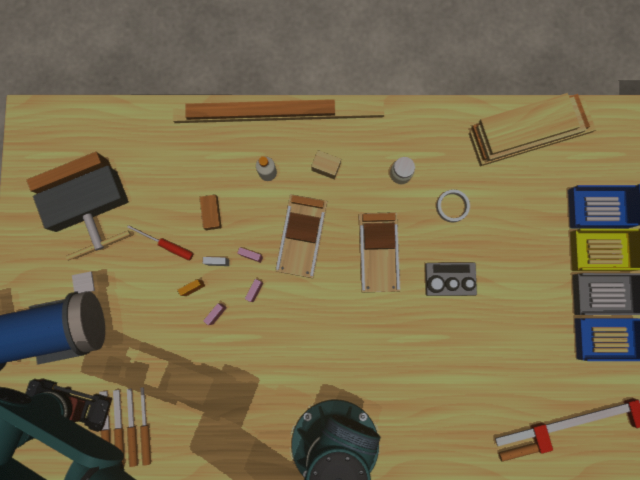

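The top view is up = +x, left = +y. The two bays are at about (302,236) and (379,252), and the readout is at (451,279). The silver spacer candidate is at (215,261). Look-alikes: pink (250,254), (255,290) and (214,313), orange (190,287). I'll crop in close.

```bash
python3 - <<'E'
import cv2,numpy as np
t=cv2.imread("pics/top0.png"); s=cv2.imread("pics/scene0.png")
a=cv2.resize(t[185:335,170:300],None,fx=4,fy=4,interpolation=cv2.INTER_CUBIC)
b=cv2.resize(t[185:305,265:485],None,fx=3.6,fy=3.6,interpolation=cv2.INTER_CUBIC)
c=cv2.resize(s[200:300,370:500],None,fx=5,fy=5,interpolation=cv2.INTER_CUBIC)
d=cv2.resize(s[100:290,220:400],None,fx=3.1,fy=3.1,interpolation=cv2.INTER_CUBIC)
for n,i in zip("abcd",(a,b,c,d)): cv2.imwrite(f"pics/crop_{n}.png",i)
E
```

```text
(no output)
```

View pics/crop_a.png

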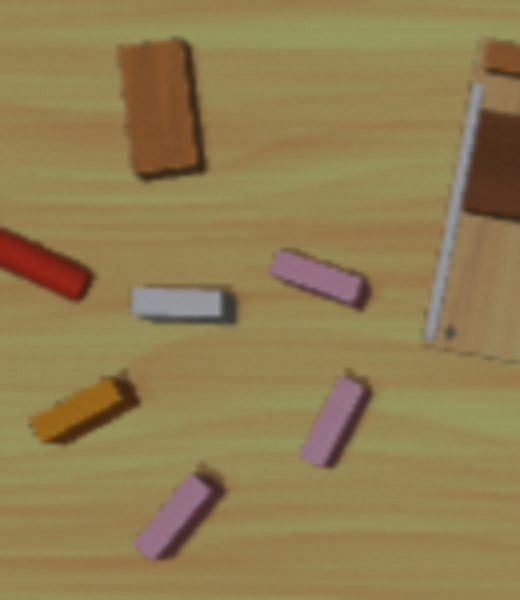

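View pics/crop_b.png

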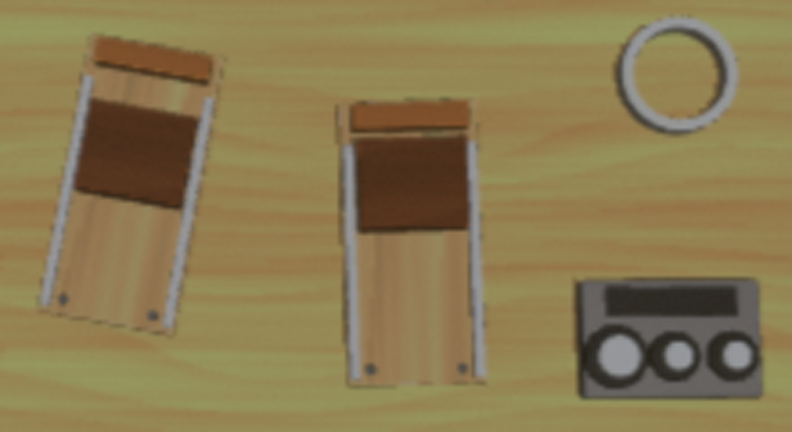

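View pics/crop_d.png

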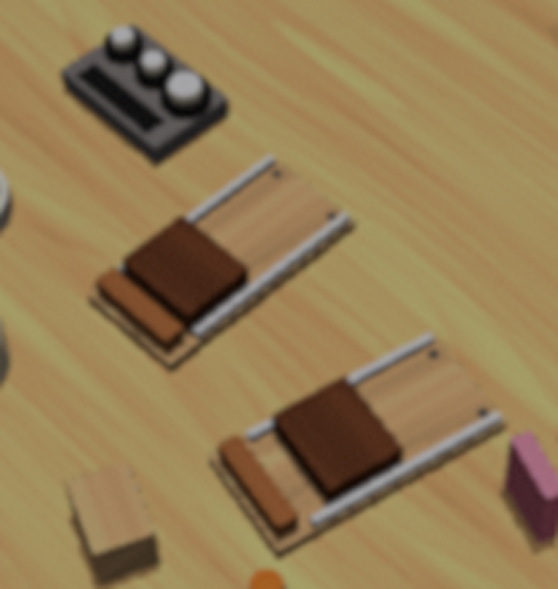

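View pics/crop_c.png

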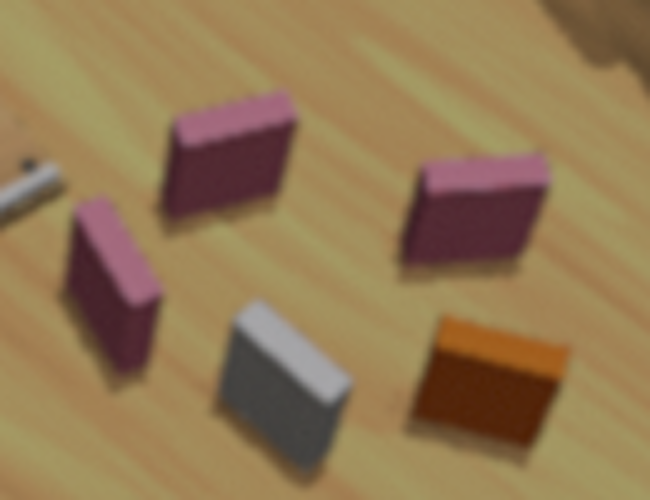

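Clear picture: the left bay (tile about (305,228)) has the wide gap, so it is bay_a. The right bay is bay_b. The spacer is the silver block, top view (214,260), scene view (427,277). Next I'll measure both views by colour mask and ray-plane.

```bash
cat > h.py <<'E'
import cv2,numpy as np
from scipy.spatial.transform import Rotation as R
from cell import env,eyes
def cap(n,f=None):
    c=eyes.capture(n)
    if f: cv2.imwrite("pics/"+f,c["img"][:,:,::-1])
    return c
def cast(c,uv,z):
    uv=np.atleast_2d(uv).astype(float); K=c["intrinsics"]
    d=np.c_[(uv-[K[0,2],K[1,2]])/[K[0,0],K[1,1]],np.ones(len(uv))]@R.from_quat(c["attitude"]).as_matrix().T
    p=np.array(c["position"]); s=(z-p[2])/d[:,2]; return (p+d*s[:,None])[:,:2]
def proj(c,P):
    P=np.atleast_2d(P); q=(P-c["position"])@R.from_quat(c["attitude"]).as_matrix(); K=c["intrinsics"]
    return q[:,:2]/q[:,2:]*[K[0,0],K[1,1]]+[K[0,2],K[1,2]]
F=8
def blobs(c,roi,fn,amin=15,z=0.):
    """world polygon blobs: fn(hsv)->mask on upscaled crop; contours cast to plane z"""
    x0,y0,x1,y1=roi
    im=cv2.resize(c["img"][y0:y1,x0:x1],None,fx=F,fy=F,interpolation=cv2.INTER_CUBIC)
    m=fn(cv2.cvtColor(im,cv2.COLOR_RGB2HSV).astype(int)).astype(np.uint8)*255
    m=cv2.morphologyEx(m,cv2.MORPH_OPEN,np.ones((7,7)))
    out=[]
    for k in cv2.findContours(m,cv2.RETR_EXTERNAL,cv2.CHAIN_APPROX_NONE)[0]:
        if cv2.contourArea(k)<amin*F*F: continue
        uv=(k[:,0]+.5)/F-.5+[x0,y0]
        w=cast(c,uv,z); r=cv2.minAreaRect((w*1000).astype(np.float32))
        out.append((uv.mean(0),np.array(r[0])/1000,np.array(r[1]),r[2]))
    return out
E
python3 - <<'E'
from h import *
T=cap("top");S=cap("scene")
for uv in [(214,260),(214,265),(437,284),(280,240),(302,245),(303,228),(308,203),(379,215),(437,270),(379,234)]:
    print(uv,cv2.cvtColor(T["img"],cv2.COLOR_RGB2HSV)[uv[1],uv[0]])
print()
for uv in [(431,268),(424,280),(280,120),(277,187),(265,200),(330,242),(303,258)]:
    print(uv,cv2.cvtColor(S["img"],cv2.COLOR_RGB2HSV)[uv[1],uv[0]])
E
```

```text
(214, 260) [105  10 155]
(214, 265) [24 68 94]
(437, 284) [110  10 155]
(280, 240) [ 19 116 150]
(302, 245) [ 19 108 149]
(303, 228) [ 12 161  79]
(308, 203) [ 14 166 126]
(379, 215) [ 13 165 125]
(437, 270) [17 49 47]
(379, 234) [ 12 169  77]

(431, 268) [ 15  32 161]
(424, 280) [20 11 68]
(280, 120) [ 19 102 142]
(277, 187) [ 10 178  70]
(265, 200) [ 12 166 126]
(330, 242) [ 10 172  71]
(303, 258) [ 12 167 127]
```

```bash
python3 - <<'E'
from h import *
np.set_printoptions(precision=4,suppress=True)
T=cap("top");S=cap("scene")
light=lambda h:(h[...,1]<55)&(h[...,2]>112)
tile=lambda h:(h[...,2]<100)&(h[...,1]>120)
fence=lambda h:(h[...,1]>145)&(h[...,2]>105)
def show(n,bs):
    for b in bs: print(n,b[0].round(1),b[1],b[2].round(1),round(b[3],1))
show("spacerT",blobs(T,(195,248,235,272),light,z=.07))
show("spacerS",blobs(S,(408,255,448,298),light,z=.07))
show("keysT",blobs(T,(420,255,485,302),light,z=.048))
show("keysS",blobs(S,(235,95,300,155),light,z=.048))
show("tileT",blobs(T,(270,190,330,280),tile,z=.04))
show("tileS",blobs(S,(285,205,385,275),tile,z=.04))
show("fenceT",blobs(T,(280,190,330,213),fence,z=.034))
show("fenceS",blobs(S,(285,235,320,275),fence,z=.034))
show("tileBT",blobs(T,(355,205,405,290),tile,z=.04))
show("railT",blobs(T,(270,190,330,280),lambda h:(h[...,1]<60)&(h[...,2]>100),z=.020))
show("railS",blobs(S,(285,205,385,275),lambda h:(h[...,1]<65)&(h[...,2]>95),z=.020))
E
```

```text
spacerT [213.6 260.1] [0.4865 0.3236] [19.3 59.6] 0.5
spacerS [428.1 269.8] [0.4867 0.3235] [62.  19.9] 88.5
keysT [469.4 283.2] [ 0.4263 -0.3609] [18.8 19.2] 0.0
keysT [453.1 283.3] [ 0.4261 -0.3173] [19.1 19.2] 0.0
keysT [436.7 283.4] [ 0.426  -0.2731] [29.5 29.6] 88.7
keysS [279.3 126.7] [ 0.4249 -0.2745] [36.1 29.8] 49.5
keysS [268.9 118.6] [ 0.4256 -0.3178] [25.3 19.8] 49.5
keysS [259.1 110.7] [ 0.4268 -0.3613] [23.4 20.8] 50.1
tileT [302.3 227.5] [0.5782 0.0885] [81.4 72.7] 79.5
tileT [306.8 204.8] [0.6414 0.0767] [85.5  4.9] 79.7
tileS [302.2 260.8] [0.6635 0.0858] [93.  21.8] 81.6
tileS [327.4 241.7] [0.5859 0.0918] [88.6 78.8] 79.4
fenceT [307.  200.8] [0.6535 0.0759] [89.  19.1] 79.8
fenceS [302.7 254.5] [0.6538 0.076 ] [88.4 18.7] 80.2
tileBT [379.  235.7] [ 0.5558 -0.1213] [72.9 83.2] 2.4
tileBT [377.7 220.4] [ 0.598  -0.1178] [ 4.8 86.3] 1.0
railT [316.9 243.7] [0.5371 0.0491] [  9.9 180.5] 79.6
railT [283.1 237.4] [0.554  0.1424] [  9.9 181.3] 79.7
railS [303.5 237.9] [0.6142 0.0352] [12.1 26.9] 79.1
railS [350.6 250.6] [0.5543 0.1422] [ 15.  182.8] 79.9
railS [345.5 215.2] [0.4899 0.0577] [12.4 86.2] 79.9
```

The two views agree to within about 2 mm. Checks against the given sizes:
- **Keys:** 44 mm apart, in line at x = 0.426.
- **Spacer top:** 60 x 19 mm.
- **Bay_a:** fence 89 x 19 mm, rails 181 mm, yaw about -10.3°.
- **Bay_a gap:** about 31 mm.

Now I'll press the keys.

```bash
cat >> h.py <<'E'
def down(deg): return (R.from_euler('z',deg,degrees=True)*R.from_quat([1,0,0,0])).as_quat()
def st(n):
    s=env.sense(); print(n,"t%.2f"%s["clock"],s["eef_pos"].round(4),"F",s["force"].round(2),"w%.4f"%s["gripper_width"]); return s
E
python3 - <<'E'
from h import *
for a in (0,180):
  for p in ([.426,-.274,.1],[.4865,.3236,.05],[.6,.08,.05]):
    print(a,p,np.round(env.solve_ik(p,down(a)),2))
env.set_gripper(0.0,10); st("closed")
env.reach([.4258,-.274,.085],down(0)); s=st("over large")
f0=s["force"]
env.move_linear([.4258,-.274,.050],v=.1); st("touch?")
env.move_linear([.4258,-.274,.0420],v=.04); env.sleep(.15); st("large down")
env.move_linear([.4258,-.274,.065],v=.1); st("up")
E
```

```text
0 [0.426, -0.274, 0.1] [-0.71  0.38  1.85 -0.    0.92 -0.71]
0 [0.4865, 0.3236, 0.05] [ 0.47  0.54  1.71 -0.    0.89  0.47]
0 [0.6, 0.08, 0.05] [ 0.02  0.56  1.66 -0.    0.92  0.02]
180 [0.426, -0.274, 0.1] [-0.71  0.38  1.85 -0.    0.92  2.43]
180 [0.4865, 0.3236, 0.05] [ 0.47  0.54  1.71 -0.    0.89 -2.67]Traceback (most recent call last):
  File "<stdin>", line 4, in <module>
    return _wrapfunc(a, 'round', decimals=decimals, out=out)
    return _wrapit(obj, method, *args, **kwds)
    result = getattr(arr, method)(*args, **kwds)
TypeError: unsupported operand type(s) for *: 'NoneType' and 'float'
```

```bash
python3 - <<'E'
from h import *
env.set_gripper(0.0,10); st("closed")
env.reach([.4258,-.274,.085],down(0)); s=st("over large")
env.move_linear([.4258,-.274,.050],v=.1); st("touch?")
env.move_linear([.4258,-.274,.0420],v=.04); env.sleep(.15); st("large down")
env.move_linear([.4258,-.274,.065],v=.1); st("up")
E
```

```text
closed t1.64 [0.1547 0.5797 0.2226] F [-0.46  0.34  0.41] w0.0003
over large t4.81 [ 0.4262 -0.2735  0.0851] F [-0.13 -0.37  0.97] w0.0003
touch? t5.31 [ 0.4258 -0.2738  0.0499] F [ 0.14 -0.21  0.71] w0.0007
large down t5.81 [ 0.4266 -0.2746  0.0424] F [ 1.17 -0.54  3.21] w0.0004
up t6.19 [ 0.4256 -0.2739  0.065 ] F [ 0.91  0.38 -0.03] w0.0008
```

The force rose only about 2.5–3 N, so this isn't clearly bottomed. Pressing the large key again is harmless before step 2. I'll go deeper until I feel the stop.

```bash
python3 - <<'E'
from h import *
env.move_linear([.4258,-.274,.049],v=.1); st("touch")
for z in (.044,.042,.041,.040):
    env.move_linear([.4258,-.274,z],v=.05); env.sleep(.08); s=st(z)
    if s["force"][2]>9: break
cap("scene","press.png")
env.move_linear([.4258,-.274,.065],v=.1); st("up")
E
python3 -c "
import cv2
i=cv2.imread('pics/press.png');cv2.imwrite('pics/press_c.png',cv2.resize(i[60:180,190:350],None,fx=4,fy=4,interpolation=2))"
```

```text
touch t6.50 [ 0.4248 -0.2732  0.0481] F [-0.54  0.24  1.35] w0.0005
0.044 t6.83 [ 0.4257 -0.2739  0.0441] F [-0.99  0.49  3.92] w0.0004
0.042 t7.17 [ 0.4257 -0.2739  0.0423] F [-1.62  1.6   6.6 ] w0.0007
0.041 t7.50 [ 0.4257 -0.274   0.0421] F [-3.63  2.82 16.41] w0.0004
up t7.94 [ 0.4261 -0.2743  0.0651] F [ 0.22 -0.12  0.33] w0.0004
```

View pics/press_c.png

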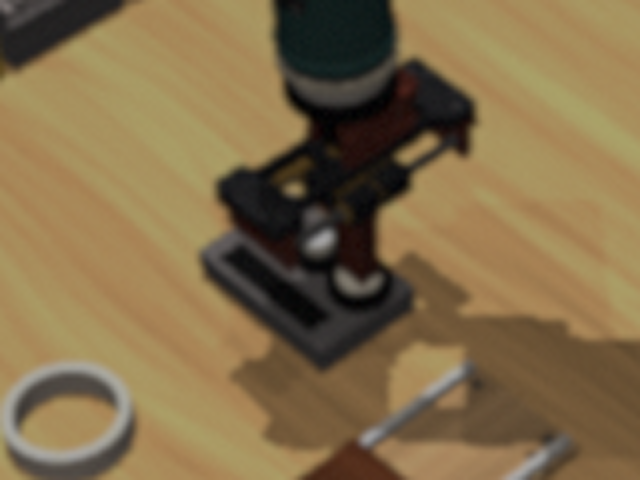

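The fingers sit on the large key, crop (358,280), and the stop is reached at z = 0.042 with the force rising sharply to 16 N. Same for the end key, then the middle one.

```bash
python3 - <<'E'
from h import *
for n,x,y in (("end",.4264,-.3611),("mid",.4260,-.3175)):
    env.move_linear([x,y,.065],v=.15)
    env.move_linear([x,y,.049],v=.1)
    for z in (.044,.042,.041,.040):
        env.move_linear([x,y,z],v=.05); env.sleep(.08); s=st((n,z))
        if s["force"][2]>9: break
    env.move_linear([x,y,.065],v=.1); st("up")
env.move_linear([.426,-.3175,.15],v=.2)
env.set_gripper(.045)
env.reach([.4866,.3235,.13],down(0.5)); st("over spacer")
cap("top","ov.png");cap("scene","ovs.png")
a=cv2.imread("pics/ov.png")[170:350,140:340];b=cv2.imread("pics/ovs.png")[170:350,340:540]
cv2.imwrite("pics/ov2.png",cv2.resize(np.hstack([a,b]),None,fx=2,fy=2,interpolation=2))
E
```

```text
('end', 0.044) t9.32 [ 0.4267 -0.3608  0.0443] F [1.13 1.78 2.42] w0.0003
('end', 0.042) t9.65 [ 0.4267 -0.361   0.0423] F [1.4  1.66 5.45] w0.0005
('end', 0.041) t9.98 [ 0.4267 -0.361   0.0421] F [-1.18  3.76 13.37] w0.0005
up t10.38 [ 0.4265 -0.3615  0.065 ] F [-0.05  0.05 -1.18] w0.0004
('mid', 0.044) t11.46 [ 0.4264 -0.3183  0.0444] F [-0.22 -2.7   2.42] w0.0005
('mid', 0.042) t11.79 [ 0.4264 -0.3182  0.0424] F [-2.01 -3.43  4.89] w0.0002
('mid', 0.041) t12.12 [ 0.4264 -0.3182  0.0421] F [-2.94 -2.72 14.29] w0.0003
up t12.52 [ 0.4259 -0.317   0.0648] F [-0.54  0.63 -0.34] w0.0003
over spacer t16.23 [0.4871 0.3227 0.13  ] F [-0.24  0.5   0.7 ] w0.0452
```

View pics/ov2.png

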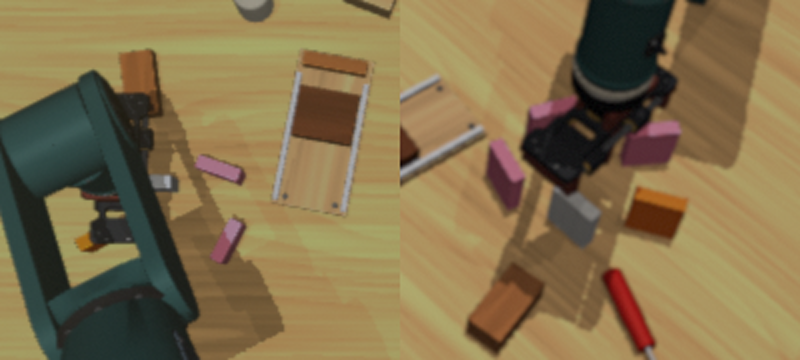

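All three keys bottomed at z = 0.042. The gripper straddles the silver block, crop (573,215). Now grasp and lift.

```bash
python3 - <<'E'
from h import *
env.move_linear([.4866,.3235,.038],v=.12); st("down")
env.set_gripper(0.0,25); st("grip")
env.move_linear([.4866,.3235,.15],v=.2); st("lift")
cap("top","l.png");cap("scene","ls.png")
yaw=-10.3; c,s=np.cos(np.radians(yaw)),np.sin(np.radians(yaw))
O=np.array([.6536,.0760])-.095*np.array([c,s]); print("O",O)
P=O+.070*np.array([c,s]); print("P",P)
env.reach([P[0],P[1],.15],down(yaw)); st("over bay")
cap("top","b.png");cap("scene","bs.png")
a=cv2.imread("pics/b.png")[170:310,230:410];b=cv2.imread("pics/bs.png")[190:330,240:420]
cv2.imwrite("pics/b2.png",cv2.resize(np.hstack([a,b]),None,fx=2.2,fy=2.2,interpolation=2))
E
```

```text
down t17.24 [0.4871 0.3238 0.0385] F [-0.44 -0.32 -0.13] w0.0447
grip t17.77 [0.4868 0.3236 0.0384] F [-0.31  1.05  2.7 ] w0.0178
lift t18.48 [0.4858 0.323  0.149 ] F [-0.1   0.15 -2.92] w0.0180
O [0.56013092 0.09298621]
P [0.62900287 0.08047006]
over bay t19.68 [0.6282 0.0816 0.1496] F [-0.63  0.88 -1.25] w0.0180
```

View pics/b2.png

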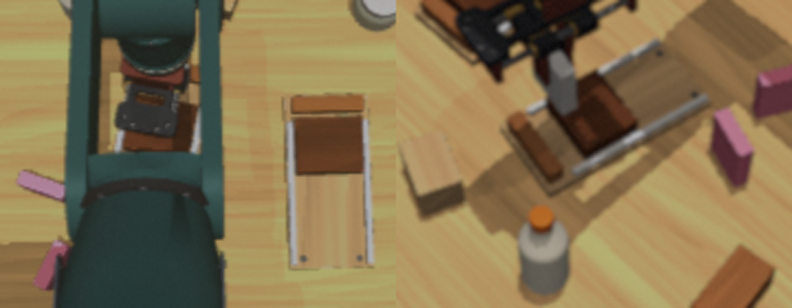

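It holds the spacer square over the gap. Lower in steps, watching the force.

```bash
python3 - <<'E'
from h import *
P=[.6290,.0805]
env.move_linear([*P,.085],v=.15); st("a")
for z in (.065,.055,.0515,.0503,.0495):
    env.move_linear([*P,z],v=.08); env.sleep(.1); s=st(z)
    if s["force"][2]>3: break
cap("scene","i.png")
b=cv2.imread("pics/i.png")[190:300,240:400]
cv2.imwrite("pics/i2.png",cv2.resize(b,None,fx=4,fy=4,interpolation=2))
E
```

```text
a t20.36 [0.6292 0.0811 0.0853] F [ 0.77 -0.02 -1.32] w0.0177
0.065 t20.86 [0.6291 0.0804 0.0651] F [-0.2   0.02 -1.5 ] w0.0180
0.055 t21.23 [0.6289 0.0805 0.0549] F [-0.72  0.33 -1.93] w0.0180
0.0515 t21.58 [0.629  0.0805 0.0515] F [ 0.02 -0.03 -1.68] w0.0181
0.0503 t21.93 [0.6293 0.0805 0.0504] F [-0.12  0.58 -0.69] w0.0179
0.0495 t22.28 [0.6293 0.0805 0.0504] F [-0.79 -0.41  5.47] w0.0179
```

View pics/i2.png

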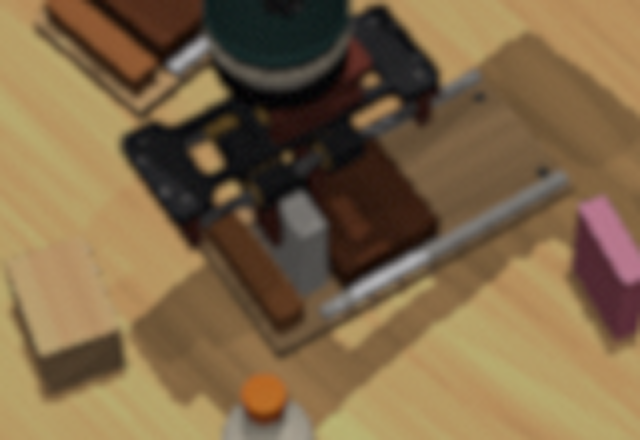

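The spacer touched down at TCP z 0.0504, which is exactly the expected board-top height, and it stands in the gap at crop (302,250). Release, rise and look.

```bash
python3 - <<'E'
from h import *
env.move_linear([.6290,.0805,.0502],v=.05)
env.set_gripper(.045); st("open")
env.move_linear([.6290,.0805,.14],v=.15); st("up")
env.set_gripper(0.0,20)
env.reach([.45,.113,.14],down(-10.3+90)); st("back")
T=cap("top","r.png");S=cap("scene","rs.png")
light=lambda h:(h[...,1]<55)&(h[...,2]>105)
for n,c,roi in(("T",T,(280,185,335,225)),("S",S,(285,205,345,275))):
    for b in blobs(c,roi,light,z=.082): print(n,b)
a=cv2.imread("pics/r.png")[180:290,240:400];b=cv2.imread("pics/rs.png")[190:300,260:420]
cv2.imwrite("pics/r2.png",cv2.resize(np.hstack([a,b]),None,fx=2.5,fy=2.5,interpolation=2))
E
```

```text
open t23.20 [0.629  0.0805 0.0502] F [ 0.55  0.02 -0.65] w0.0448
up t23.95 [0.6284 0.0805 0.1394] F [-0.42  0.12 -0.71] w0.0453
back t26.09 [0.4508 0.113  0.1403] F [-0.23 -0.65 -0.25] w0.0006
T (array([321.52840909, 218.38068182]), array([0.59745996, 0.0361343 ]), array([ 9.30004883, 35.73779678]), 80.86493682861328)
T (array([287.36264749, 215.19192478]), array([0.60571765, 0.12694944]), array([ 8.80786324, 52.65949631]), 79.93962097167969)
T (array([304.88047753, 207.07008427]), array([0.62709448, 0.0800448 ]), array([62.38779068, 19.06290627]), 80.01065826416016)
S (array([332.7907489 , 260.55313877]), array([0.63282251, 0.15898732]), array([12.48465252, 70.80556488]), 79.19573974609375)
S (array([311.33560127, 238.69351266]), array([0.62783167, 0.08071123]), array([62.14017487, 22.05768204]), 80.79183197021484)
S (array([337.65080275, 219.4266055 ]), array([0.54410956, 0.08434563]), array([10.69102097, 35.62239075]), 82.40003204345703)
```

View pics/r2.png

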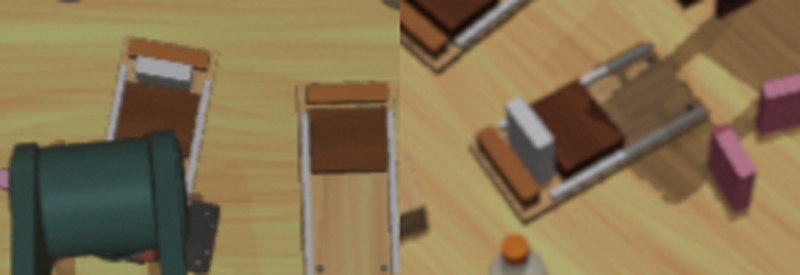

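The spacer stands upright at (0.6275, 0.0804), yaw about -10°, and is free of both the tile and the fence. Next I lower behind the tile on the bay's midline and push slowly.

```bash
python3 - <<'E'
from h import *
yaw=-10.3; u=np.array([np.cos(np.radians(yaw)),np.sin(np.radians(yaw))]); O=np.array([.56013,.09299])
def q(x,z): return [*(O+x*u),z]
env.move_linear(q(-.055,.10),v=.2)
env.move_linear(q(-.055,.019),v=.1); st("low")
env.move_linear(q(-.032,.019),v=.05); st("near")
for x in np.arange(-.026,-.003,.002):
    env.move_linear(q(x,.019),v=.02); s=env.sense()
    d=s["eef_pos"][:2]-O; fx=s["force"][:2]@u
    print("cmd %.4f act %.4f F %.2f t%.2f"%(x,d@u,fx,s["clock"]),s["force"].round(1))
    if fx<-7: break
cap("top","p.png");cap("scene","ps.png")
a=cv2.imread("pics/p.png")[180:290,240:400];b=cv2.imread("pics/ps.png")[190:300,260:420]
cv2.imwrite("pics/p2.png",cv2.resize(np.hstack([a,b]),None,fx=2.5,fy=2.5,interpolation=2))
E
```

```text
low t27.65 [0.5064 0.1029 0.0195] F [-0.06 -0.22 -0.09] w0.0007
near t28.26 [0.5286 0.0986 0.0189] F [-0.82  0.09 -0.17] w0.0003
cmd -0.0260 act -0.0259 F -0.72 t28.71 [-0.8 -0.3  0.2]
cmd -0.0240 act -0.0240 F -0.52 t28.96 [-0.5  0.2 -0.4]
cmd -0.0220 act -0.0222 F -1.25 t29.21 [-1.3 -0.4 -0.2]
cmd -0.0200 act -0.0201 F -1.64 t29.46 [-1.6  0.2 -1.2]
cmd -0.0180 act -0.0181 F -1.83 t29.71 [-2.  -0.8 -1.1]
cmd -0.0160 act -0.0158 F -1.80 t29.96 [-1.9 -0.3 -1.4]
cmd -0.0140 act -0.0137 F -2.01 t30.21 [-2.   0.5  0.1]
cmd -0.0120 act -0.0128 F -5.38 t30.46 [-5.2  1.6  2.3]
cmd -0.0100 act -0.0128 F -9.03 t30.71 [-8.7  2.4  5.5]
```

View pics/p2.png

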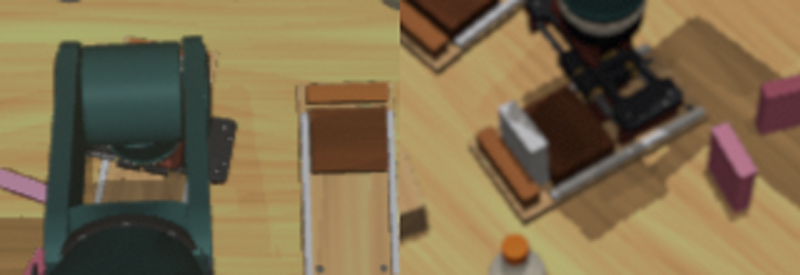

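It stopped hard at bay x = -12.8 mm, against -13 mm predicted for flush. I'll firm up the push, check squareness and hold.

```bash
python3 - <<'E'
from h import *
yaw=-10.3; u=np.array([np.cos(np.radians(yaw)),np.sin(np.radians(yaw))]); O=np.array([.56013,.09299])
env.move_linear([*(O-.0065*u),.019],v=.02)
for k in range(3):
    env.sleep(.4); s=st("hold"); print((s["eef_pos"][:2]-O)@u, s["force"][:2]@u)
S=cap("scene","f.png")
light=lambda h:(h[...,1]<55)&(h[...,2]>105)
for b in blobs(S,(285,205,345,275),light,z=.082): print(b, (b[1]-O)@u,(b[1]-O)@[-u[1],u[0]])
for b in blobs(S,(235,95,300,155),lambda h:(h[...,1]<55)&(h[...,2]>112),z=.048): print("key",b)
b=cv2.imread("pics/f.png")
cv2.imwrite("pics/f2.png",cv2.resize(b[200:280,270:390],None,fx=6,fy=6,interpolation=2))
E
```

```text
hold t31.53 [0.5474 0.095  0.0184] F [-14.12   3.99  10.71] w0.0005
-0.012854895735917329 -14.602514777249253
hold t31.93 [0.5474 0.095  0.0184] F [-15.51   4.6   10.24] w0.0006
-0.01283434538831255 -16.084864785472913
hold t32.33 [0.5474 0.095  0.0184] F [-15.72   4.28  11.46] w0.0004
-0.012872383853060871 -16.229349695314237
(array([332.26647862, 260.61564727]), array([0.63358789, 0.15909712]), array([ 7.5934763, 68.7468338]), 77.92568969726562) 0.0604540196211308 0.07817624198745436
(array([308.25802897, 240.20229849]), array([0.63586792, 0.07929663]), array([62.41491318, 20.36104965]), 80.2902603149414) 0.07696581095009108 6.940683397412e-05
key (array([279.23056723, 126.75105042]), array([ 0.42539258, -0.27325751]), array([34.88680267, 34.13581848]), 7.192067623138428)
key (array([269.11617232, 118.3795904 ]), array([ 0.42546542, -0.31823523]), array([28.37491989, 21.45497513]), 56.60258865356445)
key (array([259.20180723, 110.77108434]), array([ 0.42696313, -0.36079306]), array([24.30745316, 21.85814667]), 50.0788459777832)
```

View pics/f2.png

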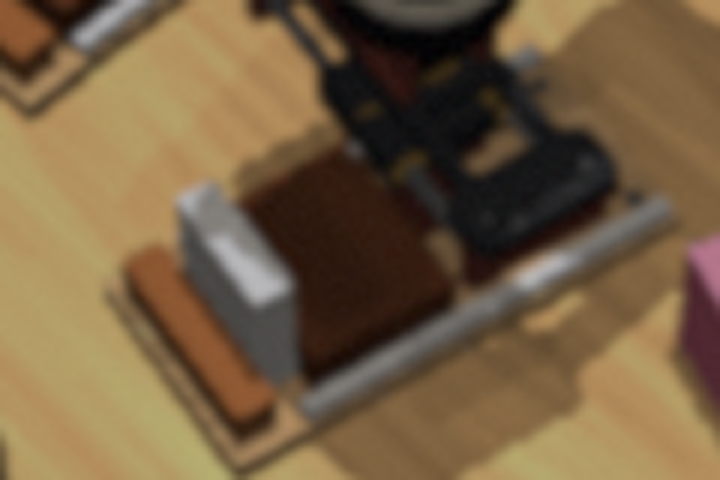

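View pics/f.png

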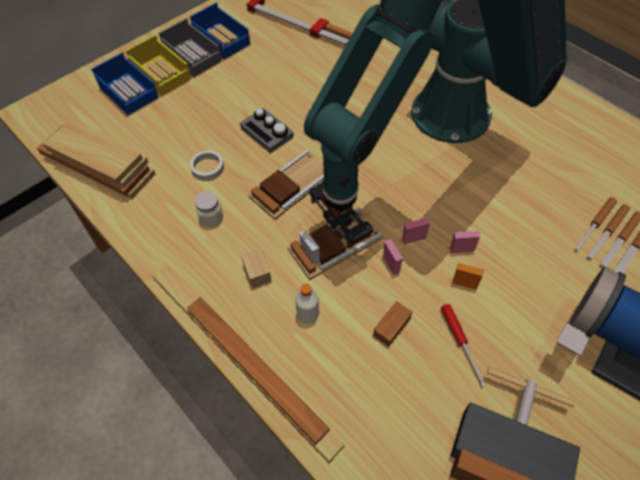

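The view (spacer at scene pixel (308,240)) shows tile, spacer and fence flush. The spacer measures bay x 77 mm, y 0 and square to about 0.01 rad. The push holds steady at about 16 N. The keys are up and the bystanders are where they were. Handing in.

```bash
python3 - <<'E'
from h import *
print(env.finish_job()); st("end")
E
```

```text
the job is handed in; nothing more can be done
None
the job is handed in; nothing more can be done
```

The job is handed in with the arm still pushing on the tile, at about 32 s of the 69 s allowed. No verdict was reported, so success rests on my own checks.

- **Keys:** I pressed large, then end, then middle, each to its stop (13–16 N, tip at z = 0.042) and let each come up fully before the next. The large key got two presses before the end key, because the first did not clearly reach the stop.
- **Spacer:** I stood the silver spacer in the wide gap, the left bay in the top view. It touched down at exactly the board's height and stood clear of tile and fence before the push.
- **Push:** the tile stopped at bay x = -12.8 mm, against -13 mm predicted for flush. It held about 16 N steadily over the last second I checked.
- **Last checks:** spacer at bay x 77 mm (76 expected), y 0 mm, square within about 0.01 rad. All three keys looked up, and the other bay and the bystanders looked unmoved in the final picture.
- **Unexpected:** the tool also showed about 11 N of vertical force while pushing, probably friction on the tile's rear face. Nothing moved because of it.

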